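Open the glazed double doors of a spice cupboard, latched leaf first

ROBOT

A 7-joint arm with a two-finger parallel gripper is mounted at the origin on a cart in front of the work surface, level with it; the furniture and walls round the work are solid. World frame = base frame: x ahead of the robot, y to its left, z up, the work surface at z = 0. Lengths are in mm, angles in rad, forces in N, time in s.
With the tool pointing down it reaches from about 425 to 875 mm from the base axis. Payload 9.9 kg.
Tool frame: the origin (TCP) lies midway between the tips of the shut fingers; the grasp point (between the pads) lies 19 mm behind it (robot.grip_point_offset is the distance from the TCP to the grasp point, in mm); z points along the fingers, y is the line along which they close (so a half turn about z gives the same grasp; the last joint's range is limited). The gripper opens to 85 mm and grips with 20 to 120 N. Pads are 22 mm wide; open, the fingers measure 114 mm over their backs; the gripper's body (76 mm by 85 mm) begins 54 mm behind the grasp point. The pads swing forward as they close: fully open they stand 13 mm farther back than shut.
Start: joints at [1.053, 0.576, 0.025, 1.437, -0.015, 1.129, -0.057], TCP at [283.722, -612.479, 231.289] pointing down, gripper open.
Joint ranges: [-2.76, 2.76], [-0.34, 2.15], [-1.52, 1.57], [0.19, 2.46], [-1.09, 4.23], [0.17, 1.99], [-2.82, 2.82]. Speed limits (rad/s): [2.22, 2.22, 3.01, 3.01, 3.14, 3.14, 3.14].

INTERFACE

Orientations are given as a rotation vector (axis times angle).
In Python, from bench import robot, imaging gives the robot as it stands (robot), with the cameras (imaging).
- The arm moves only by the shell command python3 drive.py 'ROWS' [OPENING] [FORCE]. ROWS is rows parted by semicolons, their numbers by spaces, 1 to 10 of them, each of 6 numbers: dx, dy, dz in mm, then a rotation vector rx, ry, rz in rad; each row is the pose to reach, as a shift and turn from the pose commanded when the command began, along the tool's axes at that moment; what a row does not reach only later rows make up. A row lasts 1/8 s, in which the tool goes at most 62.5 mm and 0.188 rad, less where a joint would pass 70% of its speed; a pose out of reach is approached as far as the arm can. OPENING is the finger opening in mm, set as the command begins (- or left out keeps the last). The fingers move at their own pace and stop on an object; FORCE is the grip in N (left out, the last holds). Time passes only in rows, so rows that do not move let the fingers close. It prints the time, the measured TCP pose, the force, the opening and the grip force at its end.
- robot.sense(): the state, without advancing time (a new reading comes with each control period).
- imaging.get_image(name): name is "side" or "top"; returns the picture (384x512x3 uint8, red, green, blue); there is no depth.
- imaging.camera_params(name): a dict with "camera_matrix" (3x3 intrinsics, pixels), "dist_coeffs" ([k1, k2, p1, p2, k3] as OpenCV has them; the pictures are not rectified), "position" and "orientation" of the camera in the world. Camera axes: x right, y down, z forward; pixel columns grow to the right and rows downward; lengths in mm; the calibration is good to about 2 mm. A picture is of the moment at which its call begins. camera_params takes no time and is no camera call.
- robot.hand_in(): hands the job in; it is judged then, once.
The state is a dict: "clock": time; "qpos": joint angles; "dq": joint speeds; "joint_torque": joint torques, N m; "tcp_pos": TCP position; "eef_rot": TCP orientation; "ft_force": force on the tool from outside, world axes, zero at the start; "ft_torque": the same for the moment, N m; "gripper_width": finger opening in mm; "grip_force": force on a finger pad.
Only numpy, scipy, OpenCV 4.12 (cv2) and the standard library are available. Lean on these libraries where they do the work, as an engineer would, in place of code of your own. Each camera call takes 0.05 s, during which the arm holds its last target. There are 200 camera calls.

TASK

Open up the small wooden spice cupboard on the worktop. Turn the wooden catch level so that it frees the right-hand door (as you face the doors), swing that door wide open while the left door is still shut, and only then open the left door, whose edge it overlaps, just as wide. Leave both doors standing about square to the cupboard's front or further, with the catch still clear, the jars inside and the things around it undisturbed, and the cupboard let go.

Things in the scene. Friction and masses are not known exactly. Their poses are not given: they have to be found in the camera images.
- cupboard: pale wooden cupboard, fixed to the worktop, 115 deep x 250 wide x 320 mm high, its doors facing the robot's right (own yaw 97 to 120 degrees). Origin: centre of its underside at worktop height; own x from front to back, y to the left as you face the doors, z up. Front plane (faces of doors and of the header board above) at x = -57 mm. Doors span z = 44 to 242, header z = 244 to 304 mm.
- catch (a joint): turn catch, a dark wooden bar 80 x 18 x 10 mm with round ends, 3 to 13 mm in front of the front plane, on a brass screw in the header, 60 mm right of the middle, z = 274 mm. 0 = hangs over the right door (latched, lower end at z = 212 mm); + = lower end swung left, - = right, stops +-1.65 rad; clear beyond 1.15 rad, level at 1.57. Stays where left; about 1 N at its end turns it
- catch_pivot (a point): centre of the catch bar's thickness on its pivot axis, 8 mm in front of the front plane
- catch_tip (a point): centre of the round lower end (radius 9 mm) of the catch, 53 mm from the pivot
- right_door (a joint): right-hand (latched) door, farther from the robot, wood frame and glass, 122 wide x 198 high x 14 mm thick, hinge axis at its right edge in the front plane. 0 = shut, grows opening outwards, stop 1.9 rad. A dark strip (22 x 6 mm) on its free edge, in front, laps 14 mm over the left door and keeps it shut. Stays where left; under 2 N at the handle moves it
- right_door_handle (a point): middle of the right door's upright steel bow handle: bar 12 mm in diameter, 100 mm long (upright), its centre line 35 mm in front of the door's face and 86 mm from the hinge axis, at z = 142 mm
- right_door_hinge (a point): on the right door's hinge axis, at handle height
- left_door (a joint): left-hand (overlapped) door, nearer to the robot, mirror image of the right one but without the strip; hinge at its left edge. 0 = shut, grows opening outwards, stop 1.9 rad. Same size, drag and handle
- left_door_handle (a point): middle of the left door's handle, same bar as on the right door, 74 mm from the other when both are shut
- left_door_hinge (a point): on the left door's hinge axis, at handle height
- right_door_edge (a point): middle of the right door's free edge, in the middle of its thickness, 122 mm from the hinge axis, at z = 142 mm
- left_door_edge (a point): middle of the left door's free edge, in the middle of its thickness, 122 mm from the hinge axis, at z = 142 mm
- jar_red: jam jar with pale lid standing in the back of the cupboard, 58 mm wide, 100 mm high; origin centre of underside
- jar_a: spice jar with red lid and green label in the back of the cupboard, 45 mm wide, 106 mm high; origin centre of underside
- jar_b: spice jar with red lid and brown label in the back of the cupboard, 45 mm wide, 106 mm high; origin centre of underside
- butter_pack: packet of butter lying on the worktop in front of the doors, 73 x 102 x 37 mm (the open doors pass above it); origin centre of underside
- scraper: flat orange scraper lying on the worktop in front of the doors, 140 x 46 x 15 mm; origin centre of underside
- soup_tin: food tin standing on the worktop some way in front of the doors, 58 mm wide, 72 mm high; origin centre of underside
- top_front (a point): middle of the front edge of the dark top board (z = 304 to 320 mm), upper side; the board overhangs the front plane and the sides by 10 mm. Under it a gripper pointing straight down has no room at the catch or handles: tilt the fingers 30 to 45 degrees from vertical, pointing down and in towards the front

How it is judged (in metres and radians):
On the way, in this order (a step that is already met when the one before it is completed fails the run):
1. the catch is turned clear of the right door (66 degrees or more either way) while both doors are still shut ((value of joint catch above 1.15 rad or value of joint catch below -1.15 rad) and value of joint each of right_door, left_door below 0.15 rad), for 0.2 s.
2. the right door is open 50 degrees or more while the left one is still shut (value of joint right_door above 0.87 rad and value of joint left_door below 0.15 rad), for 0.2 s.
At the end, for the whole second after the job is handed in: both doors stand open by 1.2 rad (69 degrees) or more and are at rest, and the catch is still turned 1.15 rad (66 degrees) or more from hanging down (value of joint each of right_door, left_door above 1.2 rad and (value of joint catch above 1.15 rad or value of joint catch below -1.15 rad) and velocity of joint right_door between -0.05 and 0.05 rad/s and velocity of joint left_door between -0.05 and 0.05 rad/s); the robot touches nothing.
It fails at once if a jar inside the cupboard is shifted by more than 2 cm (distance of any of jar_red, jar_a, jar_b from where it was at the start of the episode above 0.02 m).
It fails at once if the butter, the scraper or the tin is shifted by more than 2 cm (distance of any of butter_pack, scraper, soup_tin from where it was at the start of the episode above 0.02 m).
It also fails if it takes over 69 s, if anything falls off the work surface, if the arm or the gripper's body presses on something with over 40 N, if the wrist force passes 120 N, or if a joint passes its speed limit or range.

## Working session

There is one attempt and no reset: what is moved stays moved. The work goes in short steps, Python scripts to look and compute and a shell command to move; the robot and the scene stay as the last step left them, time stands still between calls to the robot, and variables do not carry over. Pictures are saved under pics/ and viewed, at most 14 in all, crops included, and the job is handed in when it is done.

```bash
ls; mkdir -p pics; python3 - <<'E'
from bench import robot, imaging
import cv2
s=robot.sense(); print(s['clock'],s['tcp_pos'],s['eef_rot'],s['gripper_width'])
for n in('side','top'):
    im=imaging.get_image(n); cv2.imwrite(f'pics/{n}0.png',im[:,:,::-1]); print(n,imaging.camera_params(n))
E
```

```text
bench.py
drive.py
pics
0.0 [ 283.52976358 -612.07170738  230.4458405 ] [-3.06642748e+00 -6.75772359e-01  6.74257784e-04] 85.35669931512396
side {'camera_matrix': array([[386.4567368 ,   0.        , 257.47525717],
       [  0.        , 386.4567368 , 195.4324535 ],
       [  0.        ,   0.        ,   1.        ]]), 'dist_coeffs': array([-0.09419802,  0.        ,  0.        ,  0.        ,  0.        ]), 'position': array([ 869.33105373, -718.07924697,  564.96780278]), 'orientation': array([-1.97390023, -0.451439  ,  0.25161282])}
top {'camera_matrix': array([[384.44112598,   0.        , 252.44830095],
       [  0.        , 384.44112598, 191.89254231],
       [  0.        ,   0.        ,   1.        ]]), 'dist_coeffs': array([-0.09421138,  0.        ,  0.        ,  0.        ,  0.        ]), 'position': array([-35.57632911,  87.01983244, 956.16849469]), 'orientation': array([-1.72577466,  1.98017819, -0.6882595 ])}
```

View pics/side0.png

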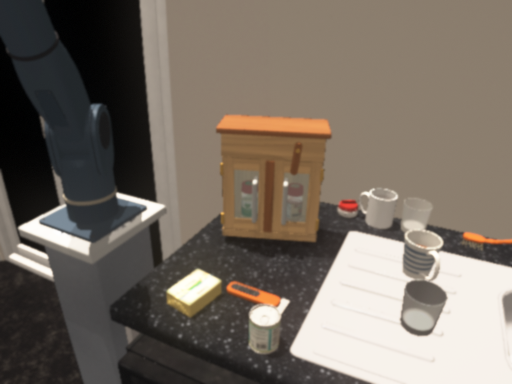

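View pics/top0.png

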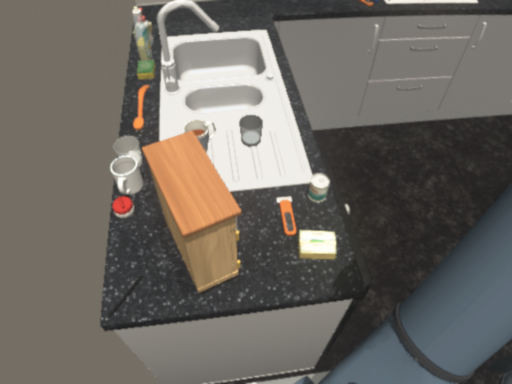

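The side view shows the cupboard front (top board x 218–330 at y≈118–137, catch at (296,157), overlap strip at x≈269). The butter is at (195,292), the scraper at (257,295) and the tin at (264,330). The top view shows the top board with corners near (145,152), (192,133), (240,210) and (190,228). I'll zoom in on both next.

```bash
python3 - <<'E'
import cv2,numpy as np
s=cv2.imread('pics/side0.png');t=cv2.imread('pics/top0.png')
a=cv2.resize(s[110:245,210:340],None,fx=4,fy=4,interpolation=cv2.INTER_CUBIC)
b=cv2.resize(t[125:295,140:250],None,fx=3,fy=3,interpolation=cv2.INTER_CUBIC)
c=np.zeros((540,850+10,3),np.uint8)[:, :800]
c=np.zeros((545,860,3),np.uint8);c[:540,:520]=a;c[:510,525:855]=b
cv2.imwrite('pics/z0.png',c[:, :]if 0 else cv2.resize(c,(800,507)))
cv2.imwrite('pics/za.png',a)
# top board mask
for n,i in(('side',s),('top',t)):
    h=cv2.cvtColor(i,cv2.COLOR_BGR2HSV)
    m=cv2.inRange(h,(5,120,110),(17,255,255))
    k,l,st,ce=cv2.connectedComponentsWithStats(m)
    j=1+np.argmax(st[1:,4]);print(n,st[j])
    cs=cv2.findContours((l==j).astype(np.uint8),0,2)[0][0]
    for e in(2,4):print(cv2.approxPolyDP(cs,e,True)[:,0].tolist())
E
```

```text
side [ 220  133  106  108 6434]
[[221, 133], [223, 164], [220, 163], [220, 171], [224, 177], [225, 206], [224, 214], [220, 214], [224, 233], [314, 240], [325, 139]]
[[221, 133], [224, 233], [314, 240], [325, 139]]
top [ 142  130   99  108 5812]
[[201, 130], [142, 147], [183, 237], [240, 212], [195, 137], [203, 132]]
[[201, 130], [142, 147], [183, 237], [240, 212], [195, 137]]
```

View pics/z0.png

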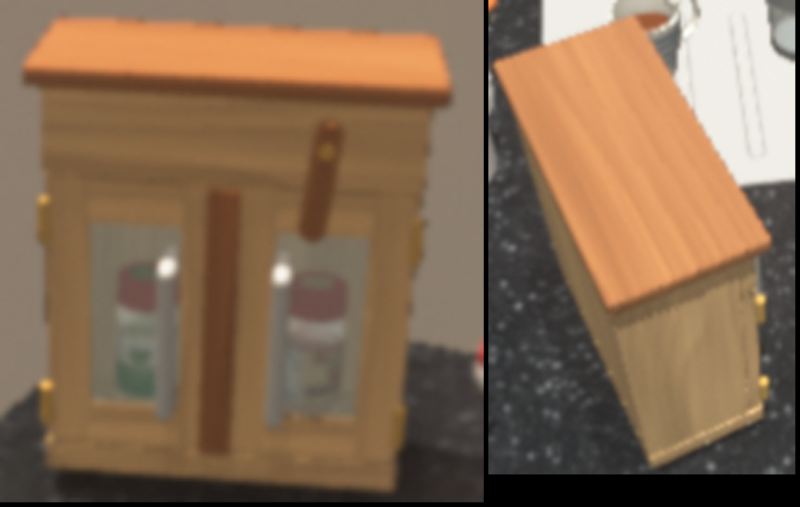

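The zoom shows, in original pixels, the front lower board edge at (216.7,132.3) and (331,138) in the side view. The catch screw is at (297.6,150.3), the handle tops at (254.9,182) and (285.5,183), and the bottoms at (253.8,221) and (283,223). In the top view the board corners are (194.3,131.5), (240.9,211), (182.9,234.3) and (142.4,148.3).

```bash
cat > h.py <<'E'
import cv2,numpy as np
from bench import robot, imaging
from scipy.spatial.transform import Rotation as R
def ray(n,p):
    c=imaging.camera_params(n)
    u=cv2.undistortPoints(np.array([[p]],float),c['camera_matrix'],c['dist_coeffs'])[0,0]
    d=R.from_rotvec(c['orientation']).apply([u[0],u[1],1]); return c['position'],d/np.linalg.norm(d)
def onz(n,p,z):
    o,d=ray(n,p); return o+d*(z-o[2])/d[2]
def onplane(n,p,q,nn):
    o,d=ray(n,p); return o+d*((q-o)@nn)/(d@nn)
def tri(p,q,n1='side',n2='top'):
    a,d=ray(n1,p);b,e=ray(n2,q)
    s=np.linalg.lstsq(np.c_[d,-e],b-a,rcond=None)[0]
    return (a+d*s[0]+b+e*s[1])/2,np.linalg.norm(a+d*s[0]-b-e*s[1])
def proj(n,P):
    c=imaging.camera_params(n);r=R.from_rotvec(c['orientation']).inv()
    return cv2.projectPoints(r.apply(np.atleast_2d(P)-c['position']),np.zeros(3),np.zeros(3),c['camera_matrix'],c['dist_coeffs'])[0][:,0]
E
python3 - <<'E'
from h import *
np.set_printoptions(precision=1,suppress=True)
T=[onz('top',p,320) for p in[(194.3,131.5),(240.9,211),(182.9,234.3),(142.4,148.3)]]
print(np.array(T)); fr,fl,bl,br=T
for a,b in((fr,fl),(fl,bl),(bl,br),(br,fr)):
    d=b-a;print(np.linalg.norm(d),np.degrees(np.arctan2(d[1],d[0])))
S=[onz('side',p,304) for p in[(216.7,132.3),(331,138)]];print(np.array(S),np.linalg.norm(S[0]-S[1]),np.degrees(np.arctan2(*(S[0]-S[1])[1::-1])))
print(tri((217.3,128),(240.9,211)),tri((331,133),(194.3,131.5)))
E
```

```text
[[657.7 127.  320. ]
 [411.   44.  320. ]
 [371.2 162.2 320. ]
 [617.9 249.5 320. ]]
260.2467004031494 -161.40272600337147
124.70762103779117 108.63769135672149
261.78111491693517 19.484583533655325
128.76926938921224 -72.03236524642486
[[412.1  51.8 304. ]
 [665.7 143.2 304. ]] 269.60620105994997 -160.1732152022562
(array([416. ,  44.8, 315.8]), np.float64(4.007815678191975)) (array([665.5, 128.5, 317.3]), np.float64(7.024495028851736))
```

```bash
cat >> h.py <<'E'
def W(p,c): return R.from_euler('z',c[2]).apply(np.atleast_2d(p))+[c[0],c[1],0]
E
python3 - <<'E'
from h import *
from scipy.optimize import least_squares
np.set_printoptions(precision=1,suppress=True)
side=[((216.7,132.3),(-67,135,304)),((331,138),(-67,-135,304)),((297.6,150.3),(-70,-60,274)),((254.9,182),(-92,37,190)),((285.5,183),(-92,-37,190)),((253.8,221),(-92,37,94)),((283,223),(-92,-37,94)),((222.9,235),(-57,125,0)),((315.3,241.7),(-57,-125,0))]
top=[((194.3,131.5),(-67,-135,320)),((240.9,211),(-67,135,320)),((182.9,234.3),(57,135,320)),((142.4,148.3),(57,-135,320)),((199.7,292),(57,125,0)),((237.3,272),(-57,125,0))]
def f(c):
    return np.r_[(proj('side',W([b for a,b in side],c))-[a for a,b in side]).ravel(),(proj('top',W([b for a,b in top],c))-[a for a,b in top]).ravel()]
r=least_squares(f,[510,150,1.9],loss='soft_l1')
print(r.x,np.degrees(r.x[2]));print(f(r.x).reshape(-1,2));np.save('c.npy',r.x)
c=r.x
for n,p in dict(pivot=(-65,-60,274),tip=(-65,-60,221),rh=(-92,-37,142),lh=(-92,37,142),rhin=(-57,-124,142),lhin=(-57,124,142)).items():print(n,W(p,c)[0])
for n,q in(('butter',((318,240),30)),('scr',((287,216),10)),('tin',((319,182),72))):print(n,onz('top',*q))
s=robot.sense();M=R.from_rotvec(s['eef_rot']).as_matrix();print(M)
E
```

```text
[518.3 152.5   1.9] 109.32639063043909
[[-1.2  0.8]
 [-0.1  1.2]
 [-0.  -0.3]
 [-0.2  2. ]
 [ 0.   2.9]
 [ 0.1 -2. ]
 [ 0.4 -2. ]
 [-0.5  5.9]
 [-0.4  5.9]
 [-3.1 -2.6]
 [-0.4 -0.8]
 [ 0.3 -0.4]
 [-0.5 -2.6]
 [-1.   3.3]
 [ 0.4  5.4]]
pivot [596.4 111.  274. ]
tip [596.4 111.  221. ]
rh [583.7  77.9 142. ]
lh [513.8  53.5 142. ]
rhin [654.2 139.8 142. ]
lhin [420.1  57.7 142. ]
butter [ 486.8 -177.4   30. ]
scr [ 592. -111.   10.]
tin [ 658.8 -217.    72. ]
[[ 0.9  0.4 -0. ]
 [ 0.4 -0.9  0. ]
 [-0.  -0.  -1. ]]
```

```bash
cat >> h.py <<'E'
C=np.load('c.npy') if __import__('os').path.exists('c.npy') else None
def pose(t,yaw=0):
    "tool tilted t deg from vertical pointing in, turned yaw deg (ccw) about vertical"
    t=np.radians(t);c,s=np.cos(t),np.sin(t)
    M=np.c_[[c,0,s],[0,-1,0],[s,0,-c]]
    return R.from_euler('z',C[2]+np.radians(yaw))*R.from_matrix(M)
def rows(*tg):
    "tg: (own xyz, tilt, yaw)"
    s=robot.sense();r0=R.from_rotvec(s['eef_rot']);p0=s['tcp_pos']
    loc=R.from_euler('z',-C[2]).apply(p0-[C[0],C[1],0]);print('t',s['clock'],'own now',loc.round(1),'z-axis own',R.from_euler('z',-C[2]).apply(r0.as_matrix()[:,2]).round(2),'q',np.round(s['qpos'],2),'F',np.round(s['ft_force'],1))
    pp=p0;pr=r0
    for p,t,y in tg:
        w=W(p,C)[0];r=pose(t,y);d=r0.inv().apply(w-p0);v=(r0.inv()*r).as_rotvec()
        print(*d.round(1),*v.round(3),'| rows>=',round(max(np.linalg.norm(w-pp)/62.5,(pr.inv()*r).magnitude()/.188),1));pp,pr=w,r
E
python3 - <<'E'
from h import *
rows(((-300,-100,330),0,0),((-160,-100,300),45,0),((-100,-100,216),45,0))
E
```

```text
t 0.1 own now [-643.8  474.5  230.5] z-axis own [ 0.  0. -1.] q [ 1.05  0.58  0.02  1.44 -0.02  1.13 -0.06] F [ 0.1 -0.2 -0.4]
605.0 -287.0 -99.1 -0.001 -0.001 -1.474 | rows>= 10.8
618.5 -426.3 -68.9 0.575 0.634 -1.392 | rows>= 4.2
624.3 -485.9 15.2 0.575 0.634 -1.392 | rows>= 1.7
```

```bash
python3 drive.py '0 0 -60 0 0 0; 605 -287 -99 0 0 -1.474; 605 -287 -99 0 0 -1.474; 605 -287 -99 0 0 -1.474; 605 -287 -99 0 0 -1.474; 605 -287 -99 0 0 -1.474; 605 -287 -99 0 0 -1.474; 605 -287 -99 0 0 -1.474; 605 -287 -99 0 0 -1.474; 605 -287 -99 0 0 -1.474' 0 40; python3 - <<'E'
from h import *
rows(((-160,-100,300),45,0),((-100,-100,216),45,0))
E
```

```text
clock: 1.35
tcp_pos: [643.8, -179.6, 323.7]
eef_rot: [-1.815, -2.564, 0.0]
ft_force: [0.9, -0.1, -0.3]
gripper_width: 0.1
grip_force: 0.0
t 1.35 own now [-354.9   -8.5  323.7] z-axis own [ 0.  0. -1.] q [ 0.43  0.53 -0.41  1.29  0.21  1.36  0.37] F [ 0.9 -0.1 -0.3]
194.8 91.8 23.7 -0.001 0.785 0.001 | rows>= 4.2
254.8 92.0 107.8 -0.001 0.785 0.001 | rows>= 1.7
```

```bash
python3 drive.py '0 0 0 0 0 0;0 0 0 0 0 0'; python3 - <<'E'
from h import *
rows(((-160,-100,300),45,0),((-100,-100,216),45,0))
E
```

```text
clock: 1.6
tcp_pos: [642.6, -181.2, 323.4]
eef_rot: [-1.817, -2.562, 0.002]
ft_force: [-0.1, -0.5, 0.2]
gripper_width: 0.1
grip_force: 0.0
t 1.6 own now [-356.    -6.9  323.4] z-axis own [ 0.  0. -1.] q [ 0.43  0.53 -0.4   1.3   0.2   1.36  0.37] F [-0.1 -0.5  0.2]
196.0 93.1 23.2 -0.001 0.785 -0.001 | rows>= 4.2
256.0 93.2 107.2 -0.001 0.785 -0.001 | rows>= 1.7
```

```bash
python3 drive.py '196 93 23 0 .785 0;196 93 23 0 .785 0;196 93 23 0 .785 0;196 93 23 0 .785 0;196 93 23 0 .785 0;196 93 23 0 .785 0;196 93 23 0 .785 0;196 93 23 0 .785 0'; python3 - <<'E'
from h import *
rows(((-110,-100,250),45,0),((-80,-100,216),45,0))
cv2.imwrite('pics/s1.png',imaging.get_image('side')[60:260,180:400,::-1].repeat(3,0).repeat(3,1))
E
```

```text
clock: 2.6
tcp_pos: [665.9, 35.0, 302.5]
eef_rot: [-1.411, -1.992, -0.584]
ft_force: [0.5, 0.0, -0.2]
gripper_width: -0.4
grip_force: 0.0
t 2.6 own now [-159.8 -100.4  302.5] z-axis own [ 0.7  -0.   -0.71] q [ 0.48  0.81 -0.61  1.13 -0.31  1.56  0.36] F [ 0.5  0.  -0.2]
-1.7 -0.5 72.3 0.001 0.003 0.002 | rows>= 1.2
-4.4 -0.5 117.6 0.001 0.003 0.002 | rows>= 0.7
```

View pics/s1.png

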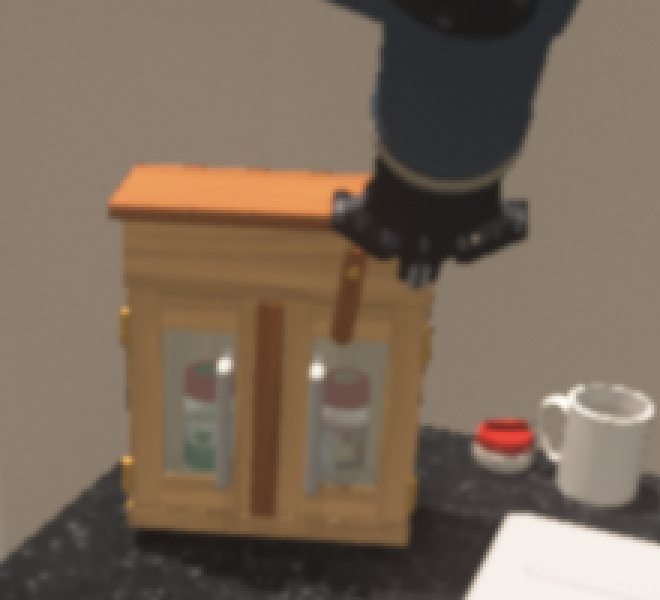

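The fingers, at crop (415,280), are right of the catch (350,270→340,335) and clear of it. I'll approach now.

```bash
python3 drive.py '-1.7 -.5 40 0 0 0;-1.7 -.5 72 0 0 0;-3 -.5 100 0 0 0;-4 -.5 117 0 0 0;-4 -.5 117 0 0 0;-4 -.5 117 0 0 0'; python3 - <<'E'
from h import *
rows(((-70,-100,216),45,0),((-70,-84,216),45,0),((-70,-53,222),45,0),((-70,-42,234),45,0),((-70,-35,247),45,0))
print(proj('side',W([(-65,-60,274),(-70,-84,216)],C)))
E
```

```text
clock: 3.4
tcp_pos: [639.6, 109.6, 216.2]
eef_rot: [-1.411, -1.99, -0.585]
ft_force: [-0.5, 0.3, 0.9]
gripper_width: 0.2
grip_force: 0.0
t 3.4 own now [ -80.6 -100.2  216.2] z-axis own [ 0.71 -0.   -0.71] q [ 0.43  0.83 -0.62  1.37 -0.32  1.29  0.39] F [-0.5  0.3  0.9]
7.4 -0.3 7.7 0.001 0.002 0.0 | rows>= 0.2
7.4 -16.3 7.6 0.001 0.002 0.0 | rows>= 0.3
11.6 -47.2 3.4 0.001 0.002 0.0 | rows>= 0.5
20.1 -58.2 -5.2 0.001 0.002 0.0 | rows>= 0.3
29.3 -65.2 -14.4 0.001 0.002 0.0 | rows>= 0.2
[[297.55752216 149.36754394]
 [305.92767732 173.55455931]]
```

```bash
python3 drive.py '7 0 7.5 0 0 0;7 0 7.5 0 0 0;7.4 -16 7.6 0 0 0;10 -35 5 0 0 0;11.6 -47 3.4 0 0 0;20 -58 -5 0 0 0;29 -65 -14 0 0 0;29 -65 -14 0 0 0;29 -65 -14 0 0 0'; python3 - <<'E'
from h import *
rows(((-110,-35,247),45,0))
cv2.imwrite('pics/s2.png',imaging.get_image('side')[60:260,180:400,::-1].repeat(3,0).repeat(3,1))
E
```

```text
clock: 4.53
tcp_pos: [574.5, 99.1, 246.3]
eef_rot: [-1.41, -1.989, -0.585]
ft_force: [0.7, -0.2, -0.1]
gripper_width: 0.1
grip_force: 0.3
t 4.525 own now [-69.  -35.4 246.3] z-axis own [ 0.71 -0.   -0.71] q [ 0.51  0.72 -0.65  1.53 -0.36  1.26  0.43] F [ 0.7 -0.2 -0.1]
-28.5 -0.3 -29.5 0.001 0.0 0.0 | rows>= 0.7
```

View pics/s2.png

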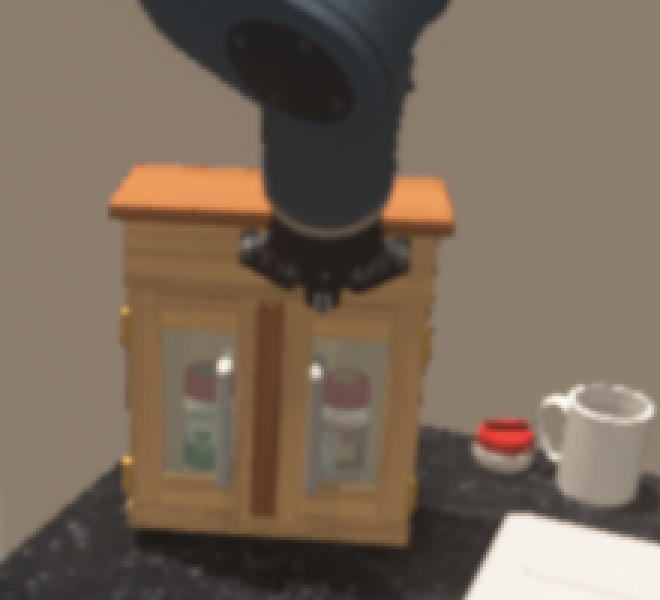

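```bash
python3 drive.py '-4 0 4 0 0 0;-8 0 -40 0 0 0;-8 0 -90 0 0 0;-8 0 -90 0 0 0;-8 0 -90 0 0 0' ; python3 - <<'E'
from h import *
rows(((-160,-37,180),35,0),((-81,-37,134),35,0))
cv2.imwrite('pics/s3.png',imaging.get_image('side')[60:260,180:400,::-1].repeat(3,0).repeat(3,1))
E
```

```text
clock: 5.2
tcp_pos: [596.6, 34.1, 303.0]
eef_rot: [-1.409, -1.988, -0.583]
ft_force: [-0.4, 0.6, 0.1]
gripper_width: 0.2
grip_force: 0.0
t 5.2 own now [-137.7  -34.7  303. ] z-axis own [ 0.71  0.   -0.71] q [ 0.56  0.72 -0.64  1.35 -0.33  1.47  0.41] F [-0.4  0.6  0.1]
-102.8 2.4 71.1 -0.001 -0.175 -0.0 | rows>= 2.0
-79.6 2.4 159.5 -0.001 -0.175 -0.0 | rows>= 1.5
```

View pics/s3.png

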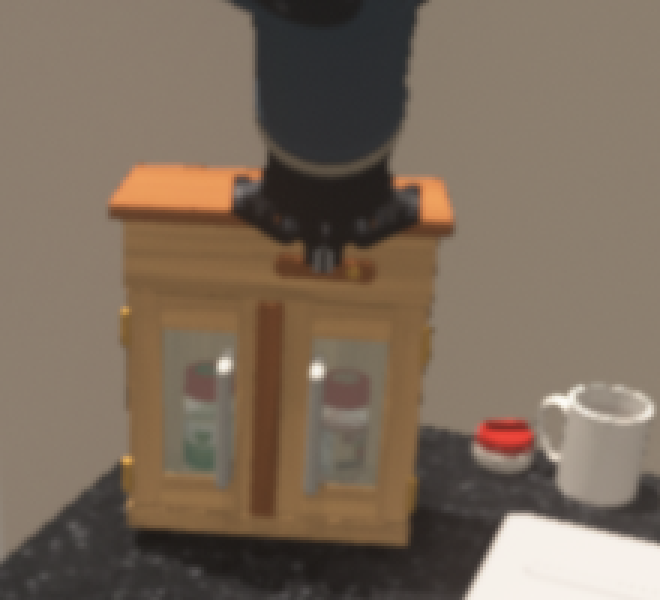

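The catch is level, its bar spanning crop x 275–375 at y≈268. Next is the right handle, at crop x≈315.

```bash
python3 drive.py '-50 2.4 35 0 -.09 0;-103 2.4 71 0 -.175 0;-103 2.4 71 0 -.175 0;-103 2.4 71 0 -.175 0;-95 2.4 100 0 -.175 0;-87 2.4 130 0 -.175 0;-80 2.4 159 0 -.175 0;-80 2.4 159 0 -.175 0;-80 2.4 159 0 -.175 0' 36; python3 - <<'E'
from h import *
rows(((-81,-37,134),35,0))
cv2.imwrite('pics/s4.png',imaging.get_image('side')[60:260,180:400,::-1].repeat(3,0).repeat(3,1))
E
```

```text
clock: 6.38
tcp_pos: [582.2, 86.1, 136.3]
eef_rot: [-1.508, -2.125, -0.477]
ft_force: [-0.2, 0.4, -0.5]
gripper_width: 36.0
grip_force: 0.0
t 6.375 own now [-83.8 -38.3 136.3] z-axis own [ 0.57 -0.   -0.82] q [ 0.43  0.77 -0.59  1.64 -0.22  1.02  0.42] F [-0.2  0.4 -0.5]
1.0 -1.3 3.5 0.003 0.001 -0.0 | rows>= 0.1
```

View pics/s4.png

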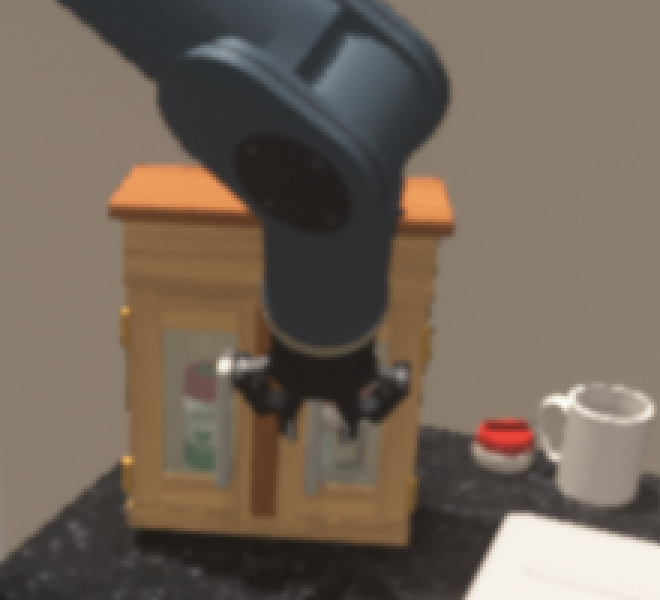

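The right handle bar (crop x≈315) lies between the fingers (290 and 350). I'll close loosely and work out the arc.

```bash
cat >> h.py <<'E'
def arc(thetas,side=-1,k=.6,t=35,z=134,hy=124):
    out=[]
    for th in thetas:
        h=np.array([-57-86*np.sin(th)-35*np.cos(th), side*(hy-86*np.cos(th)+35*np.sin(th)),0])
        y=-side*k*th; a=19*np.sin(np.radians(t))
        out.append(((h[0]+a*np.cos(y),h[1]+a*np.sin(y),z),t,np.degrees(y)))
    rows(*out)
E
python3 drive.py '1 0 1 0 0 0;1 0 1 0 0 0;1 0 1 0 0 0;1 0 1 0 0 0' 13 20; python3 - <<'E'
from h import *
arc([0,.15,.3,.45,.6,.75,.9])
E
```

```text
clock: 6.92
tcp_pos: [579.0, 86.7, 134.6]
eef_rot: [-1.506, -2.123, -0.471]
ft_force: [-6.5, -6.4, 4.5]
gripper_width: 12.8
grip_force: 3.7
t 6.925 own now [-82.2 -35.5 134.6] z-axis own [ 0.57  0.   -0.82] q [ 0.43  0.77 -0.59  1.65 -0.22  1.02  0.42] F [-6.5 -6.4  4.5]
0.6 2.5 1.1 -0.002 0.001 -0.002 | rows>= 0.0
-9.6 7.7 -6.0 0.049 0.001 -0.075 | rows>= 0.5
-19.1 14.7 -12.7 0.101 0.001 -0.149 | rows>= 0.5
-27.5 23.3 -18.6 0.152 0.001 -0.223 | rows>= 0.5
-34.7 33.4 -23.7 0.204 0.0 -0.297 | rows>= 0.5
-40.6 44.7 -27.8 0.256 0.0 -0.37 | rows>= 0.5
-45.0 56.8 -30.9 0.307 0.0 -0.444 | rows>= 0.5
```

```bash
python3 drive.py '0 -4 0 0 0 0;-5 0 -3 .025 0 -.037;-10 3.5 -6 .05 0 -.075;-15 7 -9 .075 0 -.11;-19 10.5 -12.7 .1 0 -.149;-23 15 -16 .127 0 -.186;-27.5 19 -18.6 .152 0 -.223;-31 24 -21 .178 0 -.26;-35 29 -24 .204 0 -.297;-35 29 -24 .204 0 -.297' 15 20; python3 - <<'E'
from h import *
arc([.6,.75,.9,1.05,1.2,1.35])
E
```

```text
clock: 8.18
tcp_pos: [621.7, 54.2, 133.3]
eef_rot: [-1.088, -2.329, -0.34]
ft_force: [-3.5, -10.5, 2.5]
gripper_width: 15.3
grip_force: 4.4
t 8.175 own now [-127.   -65.1  133.3] z-axis own [ 0.53  0.2  -0.82] q [ 0.36  0.9  -0.59  1.32 -0.05  1.37  0.6 ] F [ -3.5 -10.5   2.5]
1.4 4.6 0.1 -0.0 0.004 -0.001 | rows>= 0.1
-7.4 12.6 -6.0 0.051 0.004 -0.075 | rows>= 0.5
-15.0 22.1 -11.3 0.103 0.004 -0.148 | rows>= 0.5
-21.4 32.9 -15.7 0.154 0.003 -0.222 | rows>= 0.5
-26.2 44.7 -19.1 0.206 0.003 -0.296 | rows>= 0.5
-29.6 57.2 -21.5 0.257 0.003 -0.37 | rows>= 0.5
```

```bash
python3 drive.py '-3 -4 0 0 0 0;-6 1 -3 .025 0 -.037;-10 5 -6 .05 0 -.075;-14 10 -9 .077 0 -.11;-17 14 -11 .103 0 -.148;-20 20 -13 .128 0 -.185;-23 25 -15.7 .154 0 -.222;-26 31 -17 .18 0 -.26;-28 37 -19 .206 0 -.296;-28 37 -19 .206 0 -.296' 15 20; python3 - <<'E'
from h import *
arc([1.2,1.35,1.5,1.6])
cv2.imwrite('pics/s5.png',imaging.get_image('side')[60:300,160:420,::-1].repeat(3,0)[:600].repeat(3,1))
E
```

```text
clock: 9.43
tcp_pos: [672.2, 55.3, 133.4]
eef_rot: [-0.645, -2.463, -0.207]
ft_force: [0.1, -1.5, -1.0]
gripper_width: 14.8
grip_force: 0.9
t 9.425 own now [-142.7 -113.1  133.4] z-axis own [ 0.43  0.38 -0.82] q [ 0.22  1.04 -0.6   0.97  0.11  1.7   0.81] F [ 0.1 -1.5 -1. ]
-1.8 4.6 -2.0 0.002 0.003 0.002 | rows>= 0.1
-8.6 14.9 -6.7 0.054 0.003 -0.071 | rows>= 0.5
-14.0 26.2 -10.4 0.105 0.003 -0.145 | rows>= 0.5
-16.8 34.3 -12.3 0.14 0.003 -0.194 | rows>= 0.3
```

View pics/s5.png

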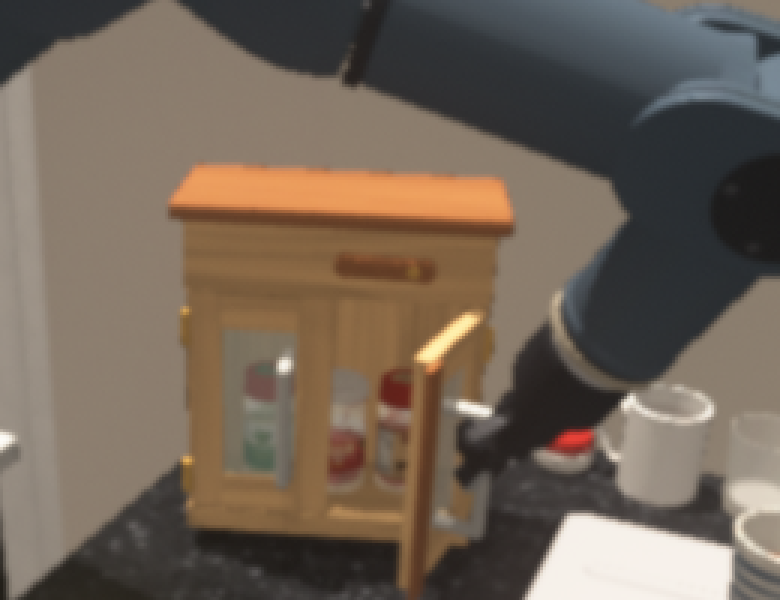

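The right door is at about 65–70°, the left is shut and the catch is level. I'll keep opening.

```bash
python3 drive.py '-5 5 -3 .03 0 -.035;-9 11 -6 .054 0 -.071;-12 17 -8 .08 0 -.108;-14 22 -10 .105 0 -.145;-17 30 -12 .14 0 -.194;-17 30 -12 .14 0 -.194;-17 30 -12 .14 0 -.194' 15 20; python3 - <<'E'
from h import *
arc([1.2,1.35,1.5,1.6])
p=robot.sense();M=R.from_rotvec(p['eef_rot']).as_matrix();print('grip own',R.from_euler('z',-C[2]).apply(p['tcp_pos']-19*M[:,2]-[C[0],C[1],0]))
E
```

```text
clock: 10.35
tcp_pos: [704.6, 71.3, 134.1]
eef_rot: [-0.348, -2.513, -0.109]
ft_force: [0.7, 0.4, 0.6]
gripper_width: 15.0
grip_force: 0.0
t 10.35 own now [-138.3 -148.9  134.1] z-axis own [ 0.33  0.47 -0.82] q [ 0.1   1.14 -0.6   0.71  0.22  1.91  0.98] F [0.7 0.4 0.6]
18.9 -20.4 13.3 -0.137 0.003 0.195 | rows>= 1.3
10.4 -12.4 7.3 -0.085 0.003 0.121 | rows>= 0.5
2.9 -2.8 2.2 -0.034 0.003 0.048 | rows>= 0.5
-1.3 4.2 -0.8 0.001 0.003 -0.002 | rows>= 0.3
grip own [-144.48807403 -157.79466644  149.68550292]
```

```bash
python3 drive.py '0 0 0 0 0 0;0 0 0 0 0 0;0 0 -20 0 0 0;0 0 -40 0 0 0;0 0 -60 0 0 0;0 0 -60 0 0 0' 24 20; python3 - <<'E'
from h import *
rows(((-210,-100,300),20,0),((-250,-37,300),35,0))
cv2.imwrite('pics/s6.png',imaging.get_image('side')[60:300,160:420,::-1].repeat(3,0)[:600].repeat(3,1))
E
```

```text
clock: 11.1
tcp_pos: [722.9, 62.0, 177.4]
eef_rot: [-0.355, -2.537, -0.112]
ft_force: [-0.7, 0.6, 0.2]
gripper_width: 24.0
grip_force: 0.0
t 11.1 own now [-153.1 -163.1  177.4] z-axis own [ 0.32  0.45 -0.83] q [-0.04  1.1  -0.09  0.59 -0.14  1.99  1.17] F [-0.7  0.6  0.2]
83.2 -82.5 -92.2 -0.427 -0.219 0.855 | rows>= 5.2
106.9 -151.6 -76.9 -0.534 0.023 0.79 | rows>= 1.4
```

View pics/s6.png

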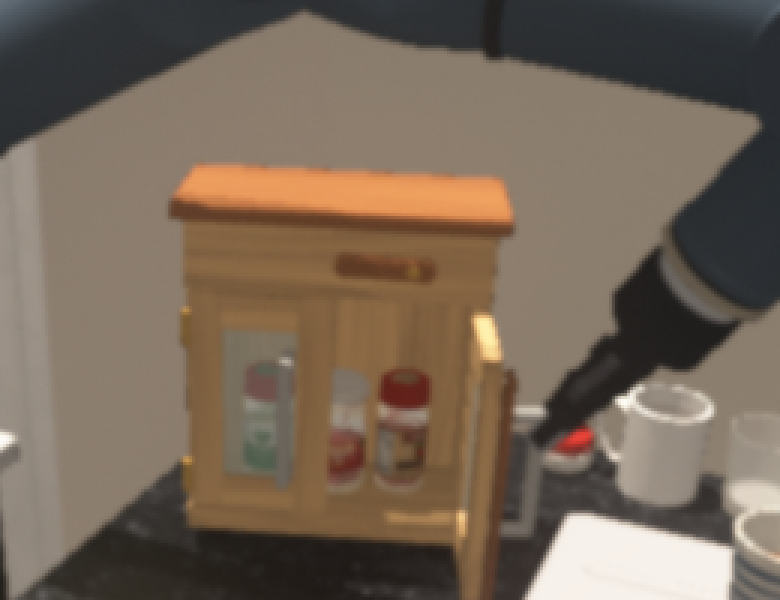

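```bash
python3 drive.py '8 0 -13 0 -.1 0;17 0 -25 0 -.2 0;26 0 -38 0 -.3 0;34 0 -50 0 -.4 0;50 0 -75 0 -.5 0;70 0 -100 0 -.6 0;70 0 -100 0 -.6 0;70 0 -100 0 -.6 0'; python3 - <<'E'
from h import *
rows(((-210,-37,300),35,0),((-150,37,182),35,0),((-81,37,134),35,0))
E
```

```text
clock: 12.15
tcp_pos: [718.5, 63.8, 296.0]
eef_rot: [0.432, 3.103, 0.007]
ft_force: [0.1, -0.4, -0.5]
gripper_width: 24.0
grip_force: 0.0
t 12.15 own now [-150.  -159.6  296. ] z-axis own [-0.   -0.01 -1.  ] q [-0.13  0.61 -0.03  1.2   0.02  1.33  1.13] F [ 0.1 -0.4 -0.5]
65.6 -119.6 -5.2 -0.284 0.568 0.929 | rows>= 6.0
161.6 -113.8 112.1 -0.284 0.568 0.929 | rows>= 2.4
201.7 -57.7 160.1 -0.284 0.568 0.929 | rows>= 1.3
```

```bash
python3 drive.py '66 -120 -5 -.284 .568 .929;66 -120 -5 -.284 .568 .929;66 -120 -5 -.284 .568 .929;66 -120 -5 -.284 .568 .929;66 -120 -5 -.284 .568 .929;66 -120 -5 -.284 .568 .929;66 -120 -5 -.284 .568 .929;66 -120 -5 -.284 .568 .929' 36; python3 - <<'E'
from h import *
rows(((-160,38,200),35,0),((-120,38,160),35,0),((-81,38,134),35,0))
E
```

```text
clock: 13.15
tcp_pos: [622.8, -33.7, 300.0]
eef_rot: [-1.503, -2.127, -0.476]
ft_force: [0.5, 0.3, -0.1]
gripper_width: 35.7
grip_force: 0.0
t 13.15 own now [-210.3  -37.   300. ] z-axis own [ 0.57 -0.   -0.82] q [ 0.23  0.66  0.06  1.27 -0.52  1.6   0.71] F [ 0.5  0.3 -0.1]
-15.8 -75.1 110.7 0.001 0.001 0.004 | rows>= 2.2
-5.9 -75.1 166.4 0.001 0.001 0.004 | rows>= 0.9
11.2 -75.1 210.1 0.001 0.001 0.004 | rows>= 0.7
```

```bash
python3 drive.py '-8 -38 55 0 0 0;-16 -75 111 0 0 0;-11 -75 140 0 0 0;-6 -75 166 0 0 0;3 -75 190 0 0 0;11 -75 210 0 0 0;11 -75 210 0 0 0;11 -75 210 0 0 0'; python3 - <<'E'
from h import *
rows(((-81,38,134),35,0))
cv2.imwrite('pics/s7.png',imaging.get_image('side')[60:260,160:420,::-1].repeat(3,0).repeat(3,1))
E
```

```text
clock: 14.15
tcp_pos: [510.4, 63.1, 135.4]
eef_rot: [-1.506, -2.127, -0.478]
ft_force: [0.2, -1.0, -0.4]
gripper_width: 35.9
grip_force: 0.0
t 14.15 own now [-81.7  37.  135.4] z-axis own [ 0.57 -0.   -0.82] q [ 0.15  0.64 -0.01  1.84 -0.61  1.07  0.9 ] F [ 0.2 -1.  -0.4]
-0.2 -1.0 1.6 0.003 0.002 0.003 | rows>= 0.0
```

View pics/s7.png

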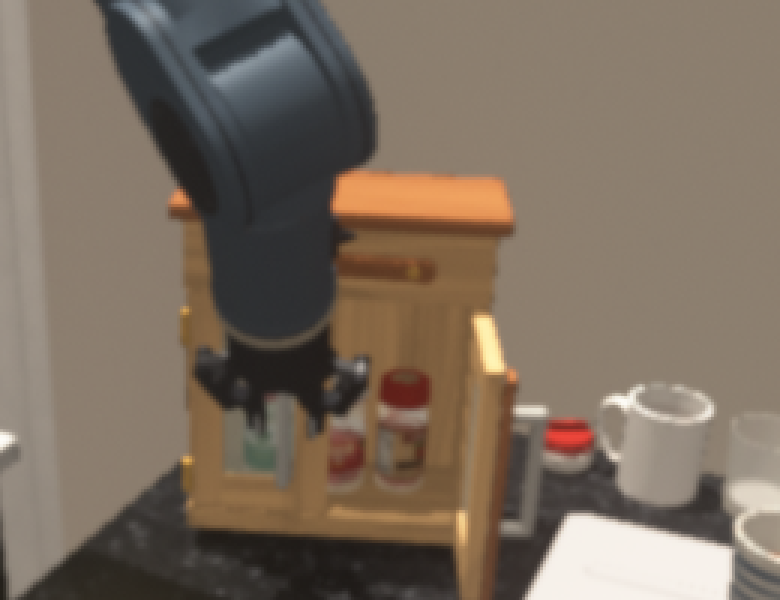

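The left handle bar (crop x≈285) is between the fingers (258 and 315), and the right door still stands open.

```bash
python3 drive.py '0 0 0 0 0 0;0 0 0 0 0 0;0 0 0 0 0 0;0 0 0 0 0 0' 15 20; python3 - <<'E'
from h import *
arc([0,.15,.3,.45,.6,.75],1,hy=124.5)
E
```

```text
clock: 14.7
tcp_pos: [509.8, 63.2, 134.9]
eef_rot: [-1.508, -2.124, -0.478]
ft_force: [0.4, -0.1, 0.0]
gripper_width: 15.0
grip_force: 0.0
t 14.7 own now [-81.4  37.6 134.9] z-axis own [ 0.57 -0.   -0.82] q [ 0.15  0.64 -0.01  1.84 -0.62  1.07  0.89] F [ 0.4 -0.1  0. ]
-0.2 -0.9 0.9 0.003 0.001 -0.0 | rows>= 0.0
-10.5 -6.1 -6.3 -0.049 0.001 0.074 | rows>= 0.5
-19.9 -13.1 -12.9 -0.1 0.001 0.147 | rows>= 0.5
-28.4 -21.8 -18.8 -0.152 0.0 0.221 | rows>= 0.5
-35.6 -31.8 -23.9 -0.203 0.0 0.295 | rows>= 0.5
-41.5 -43.0 -28.1 -0.255 0.0 0.369 | rows>= 0.5
```

```bash
python3 drive.py '-5.5 -3.5 -3 -.025 0 .037;-10.5 -6 -6 -.05 0 .074;-15 -9.5 -9.5 -.075 0 .11;-20 -13 -13 -.1 0 .147;-24 -17 -16 -.127 0 .184;-28 -22 -19 -.152 0 .221;-32 -27 -21 -.178 0 .258;-36 -32 -24 -.203 0 .295;-41 -43 -28 -.255 0 .369;-41 -43 -28 -.255 0 .369'; python3 - <<'E'
from h import *
arc([.75,.9,1.05,1.2,1.35,1.5],1,hy=124.5)
E
```

```text
clock: 15.95
tcp_pos: [486.5, -1.7, 134.2]
eef_rot: [-2.001, -1.772, -0.629]
ft_force: [5.2, -4.7, 0.7]
gripper_width: 14.9
grip_force: 2.9
t 15.95 own now [-135.    81.1  134.2] z-axis own [ 0.51 -0.25 -0.82] q [ 0.3   0.55  0.04  2.07 -0.85  0.88  0.89] F [ 5.2 -4.7  0.7]
2.6 -1.2 2.1 0.008 0.004 -0.006 | rows>= 0.1
-5.7 -9.8 -3.7 -0.044 0.004 0.068 | rows>= 0.5
-12.9 -19.7 -8.7 -0.095 0.004 0.141 | rows>= 0.5
-18.7 -30.8 -12.8 -0.147 0.004 0.215 | rows>= 0.5
-23.1 -42.9 -15.9 -0.198 0.004 0.289 | rows>= 0.5
-25.9 -55.6 -17.8 -0.25 0.004 0.363 | rows>= 0.5
```

```bash
python3 drive.py '-5 -2 -1 -.02 0 .034;-9 -7 -4 -.044 0 .068;-12 -12 -6 -.07 0 .105;-16 -17 -9 -.095 0 .141;-18 -22 -11 -.12 0 .178;-21 -28 -13 -.147 0 .215;-23 -34 -14 -.172 0 .252;-25 -40 -16 -.198 0 .289;-27 -53 -18 -.25 0 .363;-27 -53 -18 -.25 0 .363'; python3 - <<'E'
from h import *
arc([1.35,1.5,1.6],1,hy=124.5)
p=robot.sense();M=R.from_rotvec(p['eef_rot']).as_matrix();print('grip own',R.from_euler('z',-C[2]).apply(p['tcp_pos']-19*M[:,2]-[C[0],C[1],0]))
E
```

```text
clock: 17.2
tcp_pos: [426.7, -24.1, 133.5]
eef_rot: [-2.4, -1.329, -0.751]
ft_force: [-0.5, 0.5, 0.1]
gripper_width: 15.2
grip_force: 0.1
t 17.2 own now [-136.4  144.9  133.5] z-axis own [ 0.36 -0.44 -0.82] q [ 0.74  0.45 -0.41  2.37 -1.08  0.48  0.82] F [-0.5  0.5  0.1]
6.2 11.7 3.6 0.044 0.001 -0.073 | rows>= 0.5
-0.7 1.7 -1.1 -0.008 0.001 0.001 | rows>= 0.5
-4.6 -5.7 -3.8 -0.042 0.001 0.05 | rows>= 0.3
grip own [-143.28298644  153.31909211  149.05674392]
```

```bash
python3 drive.py '0 0 0 0 0 0;0 0 0 0 0 0;0 0 -15 0 0 0;0 0 -30 0 0 0;0 0 -45 0 0 0;0 0 -60 0 0 0;0 0 -60 0 0 0' 24 20; python3 - <<'E'
from h import *
rows(((-250,100,300),0,-30))
cv2.imwrite('pics/s8.png',imaging.get_image('side')[60:260,160:420,::-1].repeat(3,0).repeat(3,1))
E
```

```text
clock: 18.08
tcp_pos: [411.6, -53.5, 183.0]
eef_rot: [-2.398, -1.336, -0.752]
ft_force: [-0.1, 0.3, 0.3]
gripper_width: 23.8
grip_force: 0.0
t 18.075 own now [-159.1  168.9  183. ] z-axis own [ 0.36 -0.44 -0.82] q [ 0.76  0.34 -0.3   2.3  -0.9   0.67  0.68] F [-0.1  0.3  0.3]
64.1 113.8 -98.2 0.11 -0.603 -0.356 | rows>= 3.8
```

View pics/s8.png

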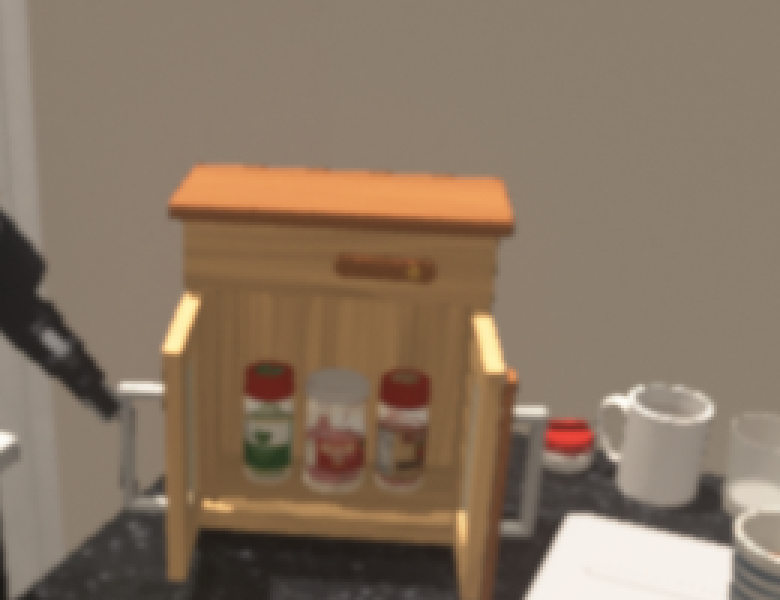

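Both doors stand open at about square, the jars are in place, and the catch is level. The fingers (crop (110,405)) are just clear of the left handle, so I'll retract further.

```bash
python3 drive.py '0 0 -15 0 0 0;0 0 -30 0 0 0;0 0 -45 0 0 0;10 0 -65 0 0 0;20 0 -80 0 0 0;20 0 -80 0 0 0;20 0 -80 0 0 0;20 0 -80 0 0 0'; python3 - <<'E'
from h import *
rows()
a=imaging.get_image('side')[110:310,160:340,::-1].repeat(2,0).repeat(2,1);b=imaging.get_image('top')[120:320,100:380,::-1].repeat(2,0)[:400].repeat(1,1)
b=cv2.resize(b,(420,400))
cv2.imwrite('pics/s9.png',np.hstack([a,b]))
E
```

```text
clock: 19.12
tcp_pos: [395.8, -78.1, 259.0]
eef_rot: [-2.397, -1.334, -0.751]
ft_force: [0.2, -0.9, -0.2]
gripper_width: 23.9
grip_force: 0.0
t 19.125 own now [-177.1  191.9  259. ] z-axis own [ 0.36 -0.44 -0.82] q [ 0.79  0.2  -0.23  2.19 -0.74  0.92  0.52] F [ 0.2 -0.9 -0.2]
```

View pics/s9.png

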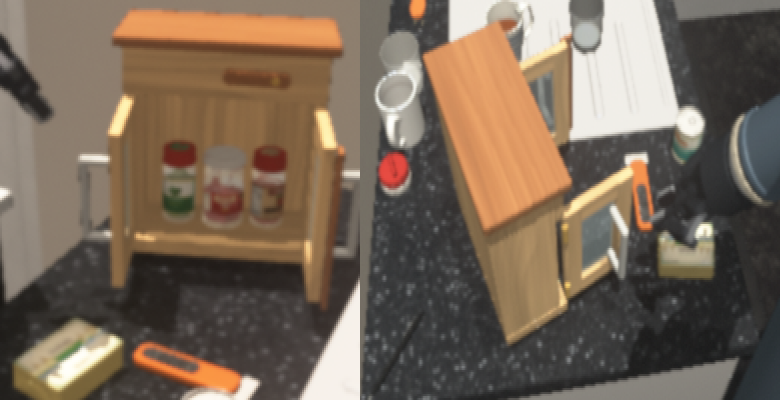

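Both doors are wide open, the gripper is free, and the butter, scraper and tin are where they were. I'm handing in.

```bash
python3 -c "
from bench import robot, imaging
print(robot.hand_in())"
```

```text
the job is handed in; nothing more can be done
None
```

The job is handed in at about 19 s of the 69 s allowed: catch turned level, right door opened before the left, both about square to the front, jars and surroundings undisturbed in the last pictures, and the gripper clear; no verdict was returned.

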